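# Put the stacking pots together on their stand

### The arm

A 7-joint arm with a two-finger parallel gripper is mounted at the origin on a cart in front of the work surface, level with it; the furniture and walls round the work are solid. World frame = base frame: x ahead of the robot, y to its left, z up, the work surface at z = 0. Lengths are in m, angles in degrees, forces in N, time in s.
With the tool pointing down it reaches from about 0.4 to 0.925 m from the base axis. Payload 5.6 kg.
Tool frame: the origin (TCP) lies midway between the tips of the shut fingers; the grasp point (between the pads) lies 19 mm behind it (grip_point_offset is the distance from the TCP to the grasp point, in m); x points along the fingers, z is the direction in which the jaws open and shut, and the axes are right-handed (so a half turn about x gives the same grasp; the last joint's range is limited). The gripper opens to 85 mm and grips with 20 to 120 N. Pads are 22 mm wide; open, the fingers measure 114 mm over their backs; the gripper's body (76 mm by 85 mm) begins 54 mm behind the grasp point. The pads swing forward as they close: fully open they stand 13 mm farther back than shut.
Start: joints at [70.073, 26.786, -0.665, 91.828, 0.344, 61.387, -3.226], TCP at [0.195, -0.62, 0.231] pointing down, gripper open.
Joint ranges: [-144.91, 144.91], [-17.63, 115.5], [-89.93, 88.59], [15.96, 139.68], [-74.01, 254.01], [8.47, 105.57], [-167.45, 167.45]. Speed limits (degrees/s): [147.25, 147.25, 180, 180, 180, 180, 180].

### API

Orientations are given as a 3x3 rotation matrix whose columns are the frame's x, y, z axes.
In Python, from workcell import * gives the robot as it stands.
- The arm moves only by the shell command python3 -m pendant 'ROWS'. ROWS is JSON, a list of rows, each a list of 3 entries, a list of its own where there are three numbers: the shift along the tool's x, y, z in units of 30 mm (1.0 is 30 mm), then the turn about the tool's x in degrees, then the closure in counts, from 0 (fully open) to 255 (shut). In form: [[[dx, dy, dz], spin, grip], ...]. A call has 1 to 10 rows; each row is the pose to reach, as a shift and turn from the pose commanded when the call began, along the tool's axes at that moment; what a row does not reach only later rows make up. A row lasts 1/12 s, in which the tool goes at most 41.7 mm and 7.16 degrees, less where a joint would pass 70% of its speed; a pose out of reach is approached as far as the arm can. A call with a gripper value outside its range is refused whole. The fingers move at their own pace and stop on an object; the grip force is fixed at half the most. Time passes only in rows, so rows that repeat a pose let the fingers close. It gives the time, the measured TCP pose, the force and the opening at its end, in the units of the state.
- get_state(): the state, without advancing time (a new reading comes with each control period).
- grab_frame(name): name is "scene" or "top"; returns the picture (384x512x3 uint8, blue, green, red); there is no depth.
- camera_model(name): a dict with "fx", "fy", "cx", "cy" (pixels), "dist" ([k1, k2, p1, p2, k3] as OpenCV has them; the pictures are not rectified), "rvec" (rotation vector, rad) and "tvec" (3), from world to camera coordinates, as OpenCV has them. Camera axes: x right, y down, z forward; pixel columns grow to the right and rows downward; lengths in m; the calibration is good to about 2 mm. A picture is of the moment at which its call begins. camera_model takes no time and is no camera call.
- sign_off(): hands the job in, once; it reports no verdict.
Trained networks look in the newest picture that a camera, given by its name, has taken for a name from the list of things; names that differ only in an ending like _2 or _b are one class to them, and where a whole thing is asked for, a point or a joint stands for the part that bears it (a point fixed in the world has none). Each returns a list of dicts, best first, with "p" (0 to 1); they miss things now and then, are a little off and sometimes report something else, mostly with a low value. They report only what shows in the picture. A call takes as long as a camera call.
- look_for(camera, label): "box" ([left, top, width, height] as shares, 0 to 1, of the picture: columns of its width, rows of its height, round what is visible of it).
- outline_of(camera, label): "mask" (384x512 bool, what is visible of it) and "box" ([left, top, width, height] as shares, 0 to 1, of the picture: columns of its width, rows of its height, round what is visible of it).
- place_of(camera, label): "position" ([column, row] as shares, 0 to 1, of the picture: columns of its width, rows of its height: a listed point, or the origin of a listed thing).
The state is a dict: "t": time; "joint_pos": joint angles; "qvel": joint speeds; "tau": joint torques, N m; "tcp_pos": TCP position; "orientation": TCP orientation; "wrist_force": force on the tool from outside, world axes, zero at the start; "moment": the same for the moment, N m; "width": finger opening in m.
Only numpy, scipy, OpenCV 4.12 (cv2) and the standard library are available. Lean on these libraries where they do the work, as an engineer would, in place of code of your own. Each camera call takes 0.05 s, during which the arm holds its last target. There are 200 camera calls.

### The job

Put the stacking storage pots away as one tower on the round dark wooden stand, from the bottom up: first the deep blue pot into the stand, then the middle-sized terracotta pot, then the shallow yellow pot, and last the lid with the wooden knob, each foot seated fully in the rim below so that the tower stands straight. Keep the pots and the lid upright all the while, and leave the dark grey pot, the garlic and the lemon where they are.

Things in the scene. Friction and masses are not known exactly. Their poses are not given: they have to be found in the camera images.
- deep_pot_center (a point): deep pot, blue, round and open at the top: 84 mm high in all, 60 mm outside diameter, wall 3 mm (54 mm inside). Its lowest 9 mm is a tapered foot (36 to 49 mm diameter) that drops into any 54 mm rim, so that the 60 mm body above the foot rests on that rim. This point is its centre, 42 mm above its underside; z is up along its axis. Starts upright on the worktop; weighs about 204 g (varies)
- middle_pot_center (a point): middle-sized pot, terracotta (brownish red), round and open at the top: 68 mm high in all, 60 mm outside diameter, wall 3 mm (54 mm inside). Its lowest 9 mm is a tapered foot (36 to 49 mm diameter) that drops into any 54 mm rim, so that the 60 mm body above the foot rests on that rim. This point is its centre, 34 mm above its underside; z is up along its axis. Starts upright on the worktop; weighs about 188 g (varies)
- shallow_pot_center (a point): shallow pot, yellow, round and open at the top: 54 mm high in all, 60 mm outside diameter, wall 3 mm (54 mm inside). Its lowest 9 mm is a tapered foot (36 to 49 mm diameter) that drops into any 54 mm rim, so that the 60 mm body above the foot rests on that rim. This point is its centre, 27 mm above its underside; z is up along its axis. Starts upright on the worktop; weighs about 174 g (varies)
- lid_knob (a point): lid of pale wood: a 60 mm disc 8 mm thick over a 9 mm high tapered cork foot (36 to 49 mm diameter, as on the pots), with an upright round knob of 20 mm diameter (22 mm near its top) on it. It starts lying on its foot, knob up; 44 mm high in all: disc from 9 to 17 mm above the underside, knob from 17 to 44 mm. This point is on the axis in the knob, 32 mm above the underside; z is up. Weighs about 90 g (varies)
- stand_top (a point): round stand of dark wood, fixed to the worktop, 90 mm diameter, 20 mm high, with a round well of 54 mm diameter, 12 mm deep, in its top. This point is the middle of the well's mouth, level with the stand's top; z is up. (A wall cabinet hangs over the rear of the worktop, from 0.45 m above it and from about 0.6 m ahead of the robot's base axis, to the right of y = 0.05: carry things over the front part, at x of about 0.42, so that the wrist keeps clear of it)
- spare_pot_center (a point): dark grey metal-coloured pot of the same shape as the terracotta one (68 mm high, 60 mm diameter; this point is its centre), stands loose on the worktop; not part of the tower, to be left alone
- garlic: bulb of garlic, 60 mm wide, 58 mm high, loose; origin at its underside; to be left alone
- lemon: lemon, 78x55x56 mm, loose; origin at its underside; to be left alone

How it is judged (in metres and radians):
On the way, in this order (a step that is already met when the one before it is completed fails the run):
1. deep blue pot in the stand, seated and let go (horizontal distance between deep_pot_center and stand_top below 0.007 m and z of deep_pot_center in the frame of stand_top between 0.029 and 0.037 m and angle between deep_pot_center's own z axis and vertical below 0.07 rad and linear speed of deep_pot below 0.02 m/s and contact force between deep_pot and the fingers below 0.1 N), for 0.2 s.
2. middle terracotta pot on the blue one, seated and let go (horizontal distance between middle_pot_center and deep_pot_center below 0.007 m and z of middle_pot_center in the frame of deep_pot_center between 0.063 and 0.071 m and angle between middle_pot_center's own z axis and vertical below 0.07 rad and linear speed of middle_pot below 0.02 m/s and contact force between middle_pot and the fingers below 0.1 N), for 0.2 s.
3. shallow yellow pot on the terracotta one, seated and let go (horizontal distance between shallow_pot_center and middle_pot_center below 0.007 m and z of shallow_pot_center in the frame of middle_pot_center between 0.048 and 0.056 m and angle between shallow_pot_center's own z axis and vertical below 0.07 rad and linear speed of shallow_pot below 0.02 m/s and contact force between shallow_pot and the fingers below 0.1 N), for 0.2 s.
4. lid on the yellow pot, seated and let go (horizontal distance between lid_knob and shallow_pot_center below 0.007 m and z of lid_knob in the frame of shallow_pot_center between 0.046 and 0.054 m and angle between lid_knob's own z axis and vertical below 0.07 rad and linear speed of pot_lid below 0.02 m/s and contact force between pot_lid and the fingers below 0.1 N), for 0.2 s.
At the end, for the whole second after the job is handed in: The tower stands complete on the stand: blue pot, terracotta pot, yellow pot, lid, each within 7 mm of the axis of the thing below, within 4 mm of its seated height and within 0.07 rad of upright, released and at rest (all of step 1 and all of step 2 and all of step 3 and all of step 4); the robot touches nothing.
It fails at once if the grey pot, the garlic or the lemon is moved by more than 30 mm (distance of any of spare_pot_center, garlic, lemon from where it was at the start of the episode above 0.03 m).
It fails at once if a pot or the lid is tipped over (more than 0.6 rad) (angle between any of deep_pot_center, middle_pot_center, shallow_pot_center, lid_knob's own z axis and vertical above 0.6 rad).
It also fails if it takes over 120 s, if anything falls off the work surface, if the arm or the gripper's body presses on something with over 40 N, if the wrist force passes 120 N, or if a joint passes its speed limit or range.

## Working session

There is one attempt and no reset: what is moved stays moved. The work goes in short steps, Python scripts to look and compute and a shell command to move; the robot and the scene stay as the last step left them, time stands still between calls to the robot, and variables do not carry over. Pictures are saved under pics/ and viewed, about 12 in all and at most 16, crops included, and the job is handed in when it is done.

```bash
mkdir -p pics; cat > h.py <<'E'
from workcell import *
import numpy as np, cv2
H,W=384,512
def cam(n):
    m=camera_model(n); K=np.array([[m['fx'],0,m['cx']],[0,m['fy'],m['cy']],[0,0,1.]])
    return K,np.array(m['dist'],float),np.array(m['rvec'],float),np.array(m['tvec'],float)
def ray(n,uv):
    K,d,r,t=cam(n); p=cv2.undistortPoints(np.array([[uv]],float),K,d)[0,0]
    R=cv2.Rodrigues(r)[0]; return -R.T@t.ravel(), R.T@np.array([p[0],p[1],1])
def onz(n,uv,z):
    o,v=ray(n,uv); return o+v*(z-o[2])/v[2]
def proj(n,X):
    K,d,r,t=cam(n); return cv2.projectPoints(np.array([X],float),r,t,K,d)[0].reshape(-1,2)
def snap(n,f):
    im=grab_frame(n); cv2.imwrite('pics/'+f,im); return im
Z=dict(deep_pot_center=.042,middle_pot_center=.034,shallow_pot_center=.027,lid_knob=.032,stand_top=.02,spare_pot_center=.034,garlic=0,lemon=0)
E
cat > a.py <<'E'
from h import *
a=snap('scene','s0.png'); b=snap('top','t0.png')
print(get_state())
for n in('scene','top'): print(n, ray(n,(256,192)))
for l,z in Z.items():
    for n in('scene','top'):
        for r in place_of(n,l)[:2]:
            uv=np.array(r['position'])*[W,H]; print(l,n,round(r['p'],2),uv.round(1),onz(n,uv,z).round(4))
E
python3 a.py
```

```text
{'t': 0.1, 'joint_pos': array([70.07202127, 26.83274695, -0.66596383, 91.87432914,  0.34263774,
       61.38648226, -3.22700789]), 'qvel': array([-0.04007607, -0.09204214,  0.12967624, -0.14800578, -0.06178311,
       -0.08690573, -0.04741103]), 'tau': array([ 8.93027664e-04, -5.33514905e+01,  2.12980475e-02, -2.51965088e+01,
        1.14464789e-02,  4.33712063e-03, -3.12468421e-05]), 'tcp_pos': array([ 0.19487945, -0.61958335,  0.23042278]), 'orientation': array([[-5.63354272e-04,  9.53927645e-01,  3.00036216e-01],
       [ 1.49557183e-03,  3.00036732e-01, -9.53926476e-01],
       [-9.99998723e-01, -8.86728435e-05, -1.59569428e-03]]), 'wrist_force': array([-0.26252872,  0.27023288, -0.30799678]), 'moment': array([ 0.05043219, -0.02289646,  0.01639492]), 'width': 0.08517471782200138}
scene (array([-0.04807364,  0.55946766,  1.04323366]), array([ 0.45098623, -0.45188771, -0.76976584]))
top (array([ 0.38660887, -0.01146303,  0.99764896]), array([ 0.12500066, -0.03169642, -0.99180935]))
deep_pot_center scene 0.67 [349.2 167. ] [ 0.4085 -0.3133  0.042 ]
deep_pot_center top 0.87 [355.4 23
[... 237 characters left out ...]
low_pot_center top 0.55 [197.4 215.8] [0.4383 0.1165 0.027 ]
lid_knob scene 0.62 [204.2 277.2] [0.4316 0.263  0.032 ]
lid_knob top 0.81 [140.8 215.2] [0.4352 0.2691 0.032 ]
lid_knob top 0.61 [196.3 218.9] [0.4295 0.1183 0.032 ]
stand_top scene 0.6 [313.2 190.2] [ 0.4347 -0.174   0.02  ]
stand_top top 0.84 [305.  220.4] [ 0.4346 -0.1807  0.02  ]
spare_pot_center scene 0.89 [181.1 233.1] [0.5808 0.2217 0.034 ]
spare_pot_center top 0.73 [161.2 163.6] [0.5793 0.2225 0.034 ]
garlic scene 0.68 [269.7 176.9] [ 0.5779 -0.129   0.    ]
garlic top 0.67 [283.8 165.4] [ 0.5922 -0.1216  0.    ]
lemon scene 0.85 [240.1 196.9] [ 0.583  -0.0035  0.    ]
lemon top 0.55 [250.1 162.7] [ 0.597  -0.0241  0.    ]
```

View pics/s0.png

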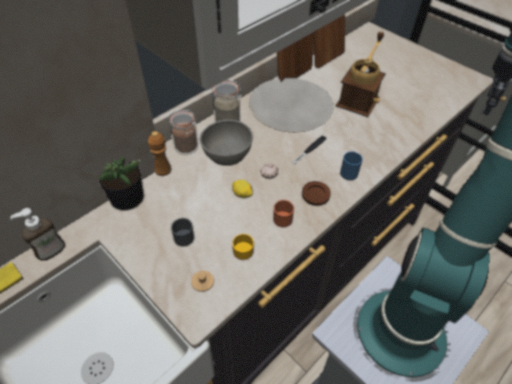

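View pics/t0.png

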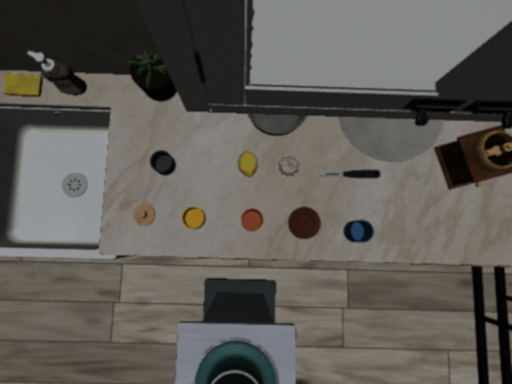

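The pictures show blue at scene (350,166)/top (358,231), stand at scene (316,192)/top (304,222), terracotta at (284,213)/(252,219), yellow at (243,246)/(194,217) and lid at (203,281)/(144,214). The networks agree with this. Next I refine the positions by fitting outlines.

```bash
cat > fit.py <<'E'
from h import *
from scipy.optimize import least_squares
S=dict(deep_pot_center=[(.018,0),(.03,.009),(.03,.084)],middle_pot_center=[(.018,0),(.03,.009),(.03,.068)],shallow_pot_center=[(.018,0),(.03,.009),(.03,.054)],
 lid_knob=[(.018,0),(.03,.009),(.03,.017),(.01,.017),(.011,.044)],stand_top=[(.045,0),(.045,.02)])
def sil(n,prof,x,y,z0=0):
    a=np.linspace(0,2*np.pi,40); P=[(x+r*np.cos(t),y+r*np.sin(t),z0+z) for r,z in prof for t in a]
    q=proj(n,P); h=cv2.convexHull(q.astype(np.float32)); m=cv2.moments(h); return np.array([m['m10'],m['m01']])/m['m00'],m['m00']
def fit(n,l,z0=0,x0=(.43,0)):
    rs=[r for r in outline_of(n,l)][:1]
    if not rs: return None
    m=rs[0]['mask']; v,u=np.nonzero(m); c=np.array([u.mean(),v.mean()])
    s=least_squares(lambda p:sil(n,S[l],*p,z0)[0]-c,x0,x_scale=.1,diff_step=1e-3).x
    return s.round(4),round(rs[0]['p'],2),m.sum(),round(sil(n,S[l],*s,z0)[1])
if __name__=='__main__':
    for n in('scene','top'): grab_frame(n)
    for l in S:
        for n in('scene','top'): print(l,n,fit(n,l))
    print(get_state()['tcp_pos'],get_state()['t'])
E
python3 fit.py
```

```text
deep_pot_center scene (array([ 0.4071, -0.3167]), 0.7, np.int64(517), 532)
deep_pot_center top (array([ 0.4101, -0.3178]), 0.78, np.int64(548), 592)
middle_pot_center scene None
middle_pot_center top (array([ 0.432, -0.03 ]), 0.83, np.int64(383), 414)
shallow_pot_center scene (array([0.4312, 0.1261]), 0.65, np.int64(466), 514)
shallow_pot_center top (array([0.4339, 0.1274]), 0.65, np.int64(418), 438)
lid_knob scene (array([0.4372, 0.2661]), 0.59, np.int64(341), 405)
lid_knob top (array([0.4385, 0.2672]), 0.77, np.int64(366), 387)
stand_top scene (array([ 0.4263, -0.178 ]), 0.81, np.int64(559), 630)
stand_top top (array([ 0.4298, -0.1788]), 0.93, np.int64(877), 851)
[ 0.19503542 -0.62005234  0.23129273] 1.5
```

```bash
python3 -m pendant '[[[0,0,0],6,0],[[0,0,0],12,0],[[0,0,0],17.5,0],[[0,0,0],17.5,0]]'; python3 -c "
from h import *;print(get_state()['orientation'].round(3),get_state()['joint_pos'])"
```

```text
t: 1.83
tcp_pos: [0.195, -0.6201, 0.2313]
orientation: [[-0.0, 1.0, -0.003], [-0.0, -0.003, -1.0], [-1.0, -0.0, 0.0]]
wrist_force: [0.1, 0.1, 0.0]
width: 0.0856
[[-0.     1.    -0.003]
 [-0.    -0.003 -1.   ]
 [-1.    -0.     0.   ]] [ 67.3527949   26.69119235   3.06414355  92.03197758  -1.55074104
  61.31703306 -19.34236487]
```

```bash
python3 -m pendant '[[[0,0.8,-1.1],0,0],[[0,1.6,-2.2],0,0],[[0,2.4,-3.4],0,0],[[0,3.2,-4.5],0,0],[[0,4,-5.6],0,0],[[0,4.8,-6.8],0,0],[[0,5.6,-7.9],0,0],[[0,6.4,-9],0,0],[[0,6.9,-9.8],0,0],[[0,7.12,-10.1],0,0]]'; python3 -m pendant '[[[0,0,0],0,0]]'; python3 -c "
from h import *
snap('top','t1.png');a=snap('scene','s1.png'); cv2.imwrite('pics/s1c.png',cv2.resize(a[90:290,230:450],None,fx=3,fy=3))"
```

```text
t: 2.67
tcp_pos: [0.4117, -0.3125, 0.2317]
orientation: [[0.001, 1.0, 0.009], [0.001, 0.009, -1.0], [-1.0, 0.001, -0.001]]
wrist_force: [0.1, 0.9, 0.8]
width: 0.0855
t: 2.75
tcp_pos: [0.4109, -0.3145, 0.2316]
orientation: [[0.001, 1.0, 0.007], [0.0, 0.007, -1.0], [-1.0, 0.001, -0.0]]
wrist_force: [-0.8, 0.1, 0.4]
width: 0.0855
```

View pics/s1c.png

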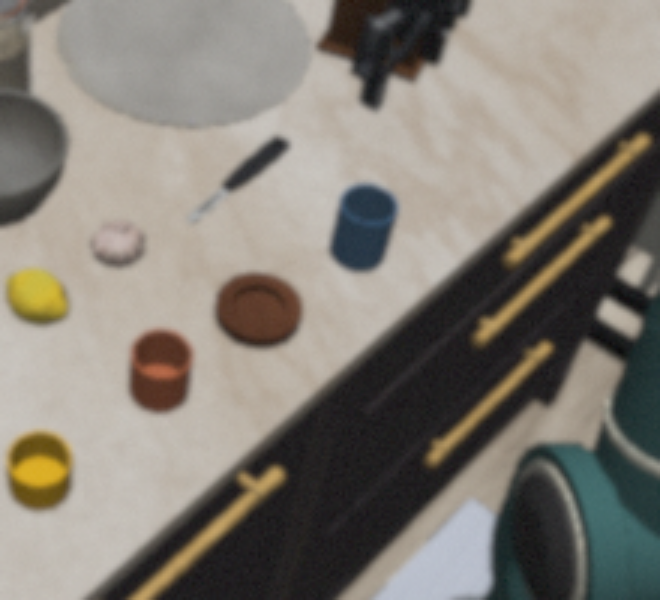

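The crop shows the fingertips at about scene (353,123), beyond the blue pot (351,166) as expected from their height. I check the projection and let the arm settle.

```bash
python3 -m pendant '[[[0,0,0],0,0],[[0,0,0],0,0],[[0,0,0],0,0]]'; python3 -c "
from h import *
p=get_state()['tcp_pos'];print(p,proj('scene',[p,p+[0,.043,.013],p-[0,.043,-.013]]).round(1),proj('top',[p]))"
```

```text
t: 3.1
tcp_pos: [0.4078, -0.3187, 0.2312]
orientation: [[-0.0, 1.0, -0.003], [-0.0, -0.003, -1.0], [-1.0, -0.0, 0.0]]
wrist_force: [0.2, -0.4, -0.5]
width: 0.085
[ 0.4078364  -0.31866571  0.23117285] [[362.5 120.5]
 [354.  124.1]
 [372.6 110.1]] [[384.9657323  230.34513049]]
```

```bash
python3 -m pendant '[[[1,0.03,-0.05],0,0],[[2,0.03,-0.05],0,0],[[3,0.03,-0.05],0,0],[[4,0.03,-0.05],0,0],[[5,0.03,-0.05],0,0],[[5.8,0.03,-0.05],0,0],[[6.4,0.03,-0.05],0,0],[[6.77,0.03,-0.05],0,0],[[6.77,0.03,-0.05],0,0],[[6.77,0.03,-0.05],0,0]]'; python3 -m pendant '[[[0,0,0],0,0],[[0,0,0],0,40],[[0,0,0],0,60],[[0,0,0],0,255],[[0,0,0],0,255],[[0,0,0],0,255],[[0,0,0],0,255],[[0,0,0],0,255],[[0,0,0],0,255],[[0,0,0],0,255]]'
```

```text
t: 3.93
tcp_pos: [0.4095, -0.3162, 0.0281]
orientation: [[-0.001, 1.0, -0.001], [0.0, -0.001, -1.0], [-1.0, -0.001, -0.0]]
wrist_force: [0.3, 0.4, 1.0]
width: 0.0857
t: 4.77
tcp_pos: [0.4105, -0.3164, 0.0298]
orientation: [[0.002, 1.0, -0.001], [-0.002, -0.001, -1.0], [-1.0, 0.002, 0.002]]
wrist_force: [-0.7, 0.1, 8.1]
width: 0.0587
```

```bash
python3 -m pendant '[[[-0.3,0,0],0,255],[[-0.9,0,0],0,255],[[-1.6,0,0],0,255],[[-2,0,0],0,255],[[-2,0.1,-0.5],0,255],[[-2,0.22,-1.4],0,255],[[-2,0.34,-2.4],0,255],[[-2,0.48,-3.4],0,255],[[-2,0.6,-4.2],0,255],[[-2,0.65,-4.63],0,255]]'; python3 -m pendant '[[[0,0,0],0,255],[[0,0,0],0,255],[[0,0,0],0,255],[[0,0,0],0,255]]'; python3 - <<'E'
from fit import *
z=get_state()['tcp_pos'][2]-.028; print(get_state()['tcp_pos'])
for n in('scene','top'):
    a=snap(n,n+'2.png')
    print(n,fit(n,'deep_pot_center',z),fit(n,'stand_top'))
    if n=='scene':cv2.imwrite('pics/s2c.png',cv2.resize(a[90:290,230:450],None,fx=3,fy=3))
E
```

```text
t: 5.6
tcp_pos: [0.4296, -0.1734, 0.0888]
orientation: [[0.0, 1.0, 0.003], [0.001, 0.003, -1.0], [-1.0, 0.0, -0.001]]
wrist_force: [0.1, 0.6, -1.3]
width: 0.0588
t: 5.93
tcp_pos: [0.4292, -0.1781, 0.0884]
orientation: [[0.0, 1.0, -0.003], [-0.001, -0.003, -1.0], [-1.0, 0.0, 0.001]]
wrist_force: [0.9, -1.2, -1.4]
width: 0.0591
[ 0.42915888 -0.17810703  0.08837205]
scene (array([ 0.411 , -0.1737]), 0.72, np.int64(319), 614) (array([ 0.4232, -0.1737]), 0.73, np.int64(517), 634)
top (array([ 0.4067, -0.1597]), 0.51, np.int64(52), 571) (array([ 0.4181, -0.1641]), 0.64, np.int64(219), 852)
```

View pics/s2c.png

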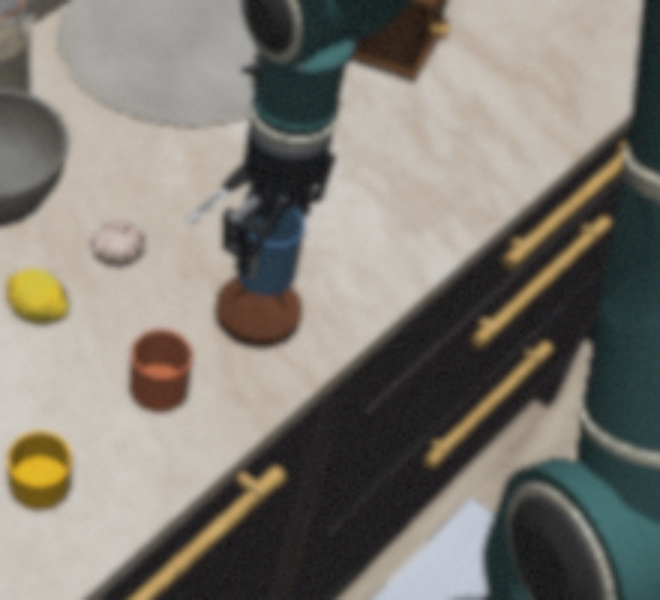

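The picture shows the blue pot held upright over the stand (stand centre about scene (316,193), pot foot about (318,187)). Now I lower it.

```bash
python3 -m pendant '[[[0.3,0,0],0,255],[[0.7,0,0],0,255],[[1,0,0],0,255],[[1.2,0,0],0,255],[[1.35,0,0],0,255],[[1.45,0,0],0,255],[[1.55,0,0],0,255],[[1.55,0,0],0,255],[[1.55,0,0],0,255]]'; python3 -m pendant '[[[0.05,0,0],0,255],[[0.1,0,0],0,255],[[0.13,0,0],0,255],[[0.13,0,0],0,255],[[0.13,0,0],0,255]]'
```

```text
t: 6.98
tcp_pos: [0.4295, -0.1769, 0.0417]
orientation: [[0.0, 1.0, -0.001], [-0.0, -0.001, -1.0], [-1.0, 0.0, 0.0]]
wrist_force: [-0.2, 0.2, -1.9]
width: 0.059
t: 7.4
tcp_pos: [0.4298, -0.1771, 0.0407]
orientation: [[0.001, 1.0, -0.001], [-0.001, -0.001, -1.0], [-1.0, 0.001, 0.001]]
wrist_force: [-8.9, 2.4, 29.8]
width: 0.0589
```

```bash
python3 -m pendant '[[[-0.08,0,0],0,255],[[-0.08,0,0],0,120],[[-0.08,0,0],0,60],[[-0.08,0,0],0,0],[[-0.08,0,0],0,0],[[-0.08,0,0],0,0],[[-0.08,0,0],0,0],[[-0.08,0,0],0,0],[[-0.08,0,0],0,0],[[-0.08,0,0],0,0]]';  python3 -m pendant '[[[-0.3,0,0],0,0],[[-1,0,0],0,0],[[-2,0,0],0,0],[[-3,0,0],0,0],[[-4,0,0],0,0],[[-5,0,0],0,0],[[-6,0,0],0,0],[[-6.3,0,0],0,0],[[-6.3,0,0],0,0],[[-6.3,0,0],0,0]]';  python3 -m pendant '[[[0,0,-1],0,0],[[0,0,-2],0,0],[[0,0,-3],0,0],[[0,0,-4],0,0],[[0,0.05,-4.7],0,0],[[0,0.05,-4.9],0,0],[[0,0.05,-4.9],0,0],[[0,0.05,-4.9],0,0],[[0,0.05,-4.9],0,0]]'; python3 - <<'E'
from fit import *
for n in('scene','top'):
    a=snap(n,n+'3.png')
    print(n,fit(n,'deep_pot_center',.011),fit(n,'middle_pot_center'))
    if n=='scene':cv2.imwrite('pics/s3c.png',cv2.resize(a[90:290,230:450],None,fx=3,fy=3))
E
```

```text
t: 8.23
tcp_pos: [0.4293, -0.1768, 0.0401]
orientation: [[-0.0, 1.0, -0.001], [-0.0, -0.001, -1.0], [-1.0, -0.0, 0.0]]
wrist_force: [0.1, 0.1, -0.0]
width: 0.0857
t: 9.07
tcp_pos: [0.4291, -0.1768, 0.2293]
orientation: [[0.001, 1.0, -0.001], [-0.0, -0.001, -1.0], [-1.0, 0.001, 0.0]]
wrist_force: [0.7, 0.5, -0.6]
width: 0.0855
t: 9.82
tcp_pos: [0.4305, -0.0312, 0.2284]
orientation: [[-0.002, 1.0, -0.003], [-0.0, -0.003, -1.0], [-1.0, -0.002, 0.0]]
wrist_force: [-0.2, -0.3, 0.6]
width: 0.0854
scene (array([0.5657, 0.2229]), 0.6, np.int64(521), 675) (array([ 0.4282, -0.0311]), 0.84, np.int64(517), 524)
top (array([ 0.4299, -0.1855]), 0.66, np.int64(381), 521) None
```

View pics/s3c.png

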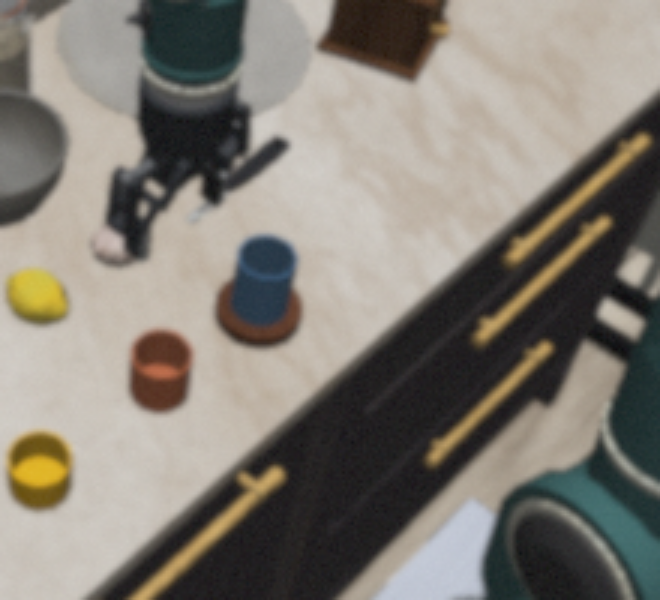

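The picture shows the blue pot upright in the stand, base at about scene (318,197). I check the seating by colour.

```bash
cat > col.py <<'E'
from fit import *
R=dict(b=((95,80,30),(125,255,255)),y=((20,150,60),(32,255,255)),t=((0,110,60),(9,255,255)))
def col(im,c,near,rad=35):
    m=cv2.inRange(cv2.cvtColor(im,cv2.COLOR_BGR2HSV),*R[c]); k=np.zeros_like(m); cv2.circle(k,tuple(int(v) for v in near),rad,255,-1); m&=k
    n,L,s,ce=cv2.connectedComponentsWithStats(m); i=1+np.argmax(s[1:,4]); return L==i
def cf(n,im,c,l,z0,xy):
    m=col(im,c,proj(n,[(*xy,z0+Z[l])])[0]); v,u=np.nonzero(m); ce=np.array([u.mean(),v.mean()])
    s=least_squares(lambda p:sil(n,S[l],*p,z0)[0]-ce,xy,x_scale=.1,diff_step=1e-3).x
    return s.round(4),m.sum(),round(sil(n,S[l],*s,z0)[1]),(u.min(),u.max(),v.min(),v.max())
E
python3 - <<'E'
from col import *
for k in(0,3):
  for n in('scene','top'):
    im=cv2.imread('pics/%s.png'%((n[0] if k==0 else n)+str(k)))
    print(k,n,cf(n,im,'b','deep_pot_center',0 if k==0 else .011,(.4086,-.317) if k==0 else (.428,-.178)))
E
python3 -m pendant '[[[1,0,0],0,0],[[2,0,0],0,0],[[3,0,0],0,0],[[4,0,0],0,0],[[5,0,0],0,0],[[6,0,0],0,0],[[6.6,0,0],0,0],[[6.95,0,0],0,0],[[6.95,0,0],0,0],[[6.95,0,0],0,0]]'; python3 -m pendant '[[[0,0,0],0,0],[[0,0,0],0,40],[[0,0,0],0,60],[[0,0,0],0,255],[[0,0,0],0,255],[[0,0,0],0,255],[[0,0,0],0,255],[[0,0,0],0,255],[[0,0,0],0,255],[[0,0,0],0,255]]'
```

```text
0 scene (array([ 0.4076, -0.3182]), np.int64(381), 532, (np.int64(342), np.int64(360), np.int64(153), np.int64(178)))
0 top (array([ 0.4094, -0.3193]), np.int64(293), 593, (np.int64(350), np.int64(372), np.int64(220), np.int64(241)))
3 scene (array([ 0.4264, -0.1767]), np.int64(422), 567, (np.int64(308), np.int64(327), np.int64(170), np.int64(197)))
3 top (array([ 0.429 , -0.1807]), np.int64(342), 518, (np.int64(300), np.int64(319), np.int64(210), np.int64(232)))
t: 10.95
tcp_pos: [0.4307, -0.0299, 0.0204]
orientation: [[-0.001, 1.0, -0.001], [0.0, -0.001, -1.0], [-1.0, -0.001, -0.0]]
wrist_force: [0.7, 0.2, 0.8]
width: 0.0857
t: 11.78
tcp_pos: [0.4317, -0.03, 0.0219]
orientation: [[0.002, 1.0, -0.001], [-0.001, -0.001, -1.0], [-1.0, 0.002, 0.001]]
wrist_force: [-1.8, -0.0, 9.8]
width: 0.0589
```

```bash
python3 -m pendant '[[[-0.3,0,0],0,255],[[-0.9,0,0],0,255],[[-1.7,0,0],0,255],[[-2.6,0,0],0,255],[[-3.5,0,0],0,255],[[-4.1,0,0],0,255],[[-4.4,0,0],0,255],[[-4.4,0,0],0,255]]'; python3 -m pendant '[[[0,0,0.3],0,255],[[0,0,1],0,255],[[0,0,2],0,255],[[0,-0.03,3],0,255],[[0,-0.08,4],0,255],[[0,-0.08,4.7],0,255],[[0,-0.08,4.95],0,255],[[0,-0.08,4.95],0,255],[[0,-0.08,4.95],0,255],[[0,-0.08,4.95],0,255]]'; python3 - <<'E'
from col import *
z=get_state()['tcp_pos'][2]-.0219; print(get_state()['tcp_pos'])
for n in('scene','top'):
    a=snap(n,n+'4.png')
    print(n,cf(n,a,'b','deep_pot_center',.011,(.428,-.178)))
    if n=='scene':cv2.imwrite('pics/s4c.png',cv2.resize(a[90:290,230:450],None,fx=3,fy=3))
E
```

```text
t: 12.45
tcp_pos: [0.4321, -0.03, 0.1548]
orientation: [[0.004, 1.0, -0.001], [-0.001, -0.001, -1.0], [-1.0, 0.004, 0.001]]
wrist_force: [0.3, 0.3, -1.9]
width: 0.0583
t: 13.28
tcp_pos: [0.428, -0.1768, 0.1519]
orientation: [[-0.002, 1.0, 0.001], [0.001, 0.001, -1.0], [-1.0, -0.002, -0.001]]
wrist_force: [-0.3, 1.0, -2.0]
width: 0.0586
[ 0.42804696 -0.17680167  0.15190384]
scene (array([ 0.4243, -0.1731]), np.int64(385), 569, (np.int64(308), np.int64(327), np.int64(171), np.int64(197)))
top (array([ 0.412 , -0.1622]), np.int64(46), 508, (np.int64(297), np.int64(307), np.int64(223), np.int64(232)))
```

View pics/s4c.png

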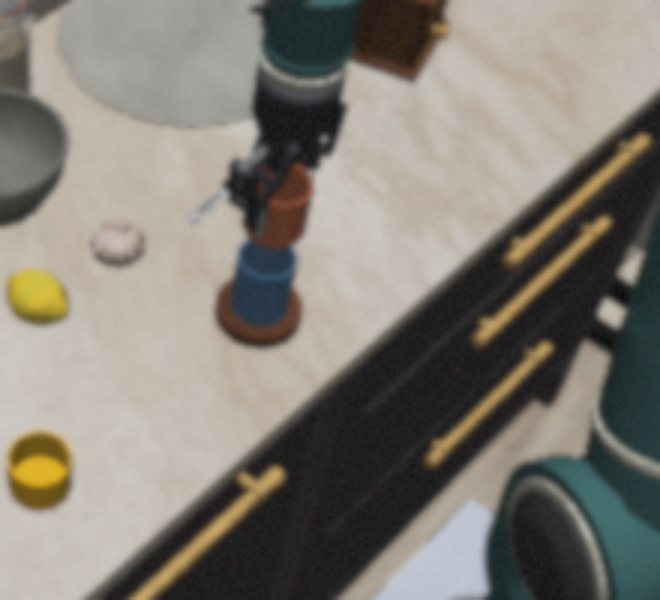

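The terracotta pot is upright over the blue one, at about scene (323,160), with the blue rim at (318,175). Lowering.

```bash
python3 -m pendant '[[[0.3,0,0],0,255],[[0.6,0,0],0,255],[[0.85,0,0],0,255],[[1.05,0,0],0,255],[[1.2,0,0],0,255],[[1.3,0,0],0,255],[[1.38,0,0],0,255],[[1.38,0,0],0,255],[[1.38,0,0],0,255]]'; python3 -m pendant '[[[0.05,0,0],0,255],[[0.1,0,0],0,255],[[0.13,0,0],0,255],[[0.13,0,0],0,255],[[0.13,0,0],0,255]]'
```

```text
t: 14.13
tcp_pos: [0.4285, -0.1784, 0.1113]
orientation: [[0.0, 1.0, -0.001], [-0.0, -0.001, -1.0], [-1.0, 0.0, 0.0]]
wrist_force: [-0.3, -0.2, -2.1]
width: 0.0583
t: 14.55
tcp_pos: [0.4287, -0.1784, 0.1079]
orientation: [[0.001, 1.0, -0.001], [-0.0, -0.001, -1.0], [-1.0, 0.001, 0.0]]
wrist_force: [-1.3, 0.6, 5.4]
width: 0.0585
```

```bash
python3 -m pendant '[[[0,0,0],0,120],[[0,0,0],0,60],[[0,0,0],0,0],[[0,0,0],0,0],[[0,0,0],0,0],[[0,0,0],0,0],[[0,0,0],0,0],[[0,0,0],0,0]]';  python3 -m pendant '[[[-0.3,0,0],0,0],[[-1,0,0],0,0],[[-2,0,0],0,0],[[-3,0,0],0,0],[[-3.7,0,0],0,0],[[-4,0,0],0,0],[[-4,0,0],0,0]]';  python3 -m pendant '[[[0,0,-1.1],0,0],[[0,0,-2.3],0,0],[[0,0,-3.5],0,0],[[0,0,-4.7],0,0],[[0,0.05,-5.9],0,0],[[0,0.13,-7.1],0,0],[[0,0.13,-8.3],0,0],[[0,0.13,-9.3],0,0],[[0,0.13,-10],0,0],[[0,0.13,-10.17],0,0]]';python3 -m pendant '[[[0,0,0],0,0],[[0,0,0],0,0],[[0,0,0],0,0]]'; python3 - <<'E'
from col import *
for n in('scene','top'):
    a=snap(n,n+'5.png')
    print(n,cf(n,a,'t','middle_pot_center',.086,(.428,-.178)), cf(n,a,'y','shallow_pot_center',0,(.4326,.1267)))
    b=cv2.imread('pics/%s0.png'%n[0]);print(n,'t0',cf(n,b,'t','middle_pot_center',0,(.43,-.03)),cf(n,b,'y','shallow_pot_center',0,(.4326,.1267)))
    if n=='scene':cv2.imwrite('pics/s5c.png',cv2.resize(a[90:290,200:420],None,fx=3,fy=3))
E
```

```text
t: 15.22
tcp_pos: [0.4284, -0.1784, 0.1073]
orientation: [[-0.0, 1.0, -0.001], [-0.0, -0.001, -1.0], [-1.0, -0.0, 0.0]]
wrist_force: [0.1, -0.7, -0.3]
width: 0.0852
t: 15.8
tcp_pos: [0.4297, -0.1788, 0.2298]
orientation: [[0.005, 1.0, -0.001], [-0.002, -0.001, -1.0], [-1.0, 0.005, 0.002]]
wrist_force: [-0.3, -0.3, -0.6]
width: 0.0851
t: 16.63
tcp_pos: [0.4312, 0.1306, 0.2261]
orientation: [[-0.002, 1.0, 0.005], [0.001, 0.005, -1.0], [-1.0, -0.002, -0.001]]
wrist_force: [-0.5, 0.0, -0.4]
width: 0.0853
t: 16.88
tcp_pos: [0.4323, 0.1251, 0.2267]
orientation: [[-0.001, 1.0, -0.003], [-0.001, -0.003, -1.0], [-1.0, -0.001, 0.001]]
wrist_force: [-0.1, -0.8, -0.1]
width: 0.0856
scene (array([ 0.4274, -0.1796]), np.int64(349), 540, (np.int64(311), np.int64(330), np.int64(155), np.int64(180))) (array([0.4312, 0.1266]), np.int64(382), 514, (np.int64(233), np.int64(252), np.int64(235), np.int64(258)))
scene t0 (array([ 0.4301, -0.0324]), np.int64(329), 523, (np.int64(274), np.int64(292), np.int64(201), np.int64(225))) (array([0.4312, 0.1266]), np.int64(382), 514, (np.int64(233), np.int64(252), np.int64(235), np.int64(258)))
top (array([ 0.4283, -0.1785]), np.int64(427), 576, (np.int64(301), np.int64(325), np.int64(208), np.int64(235))) (array([0.4199, 0.1221]), np.int64(143), 437, (np.int64(186), np.int64(203), np.int64(217), np.int64(227)))
top t0 (array([ 0.4314, -0.032 ]), np.int64(365), 414, (np.int64(242), np.int64(262), np.int64(209), np.int64(230))) (array([0.4332, 0.1259]), np.int64(350), 438, (np.int64(183), np.int64(204), np.int64(207), np.int64(227)))
```

View pics/s5c.png

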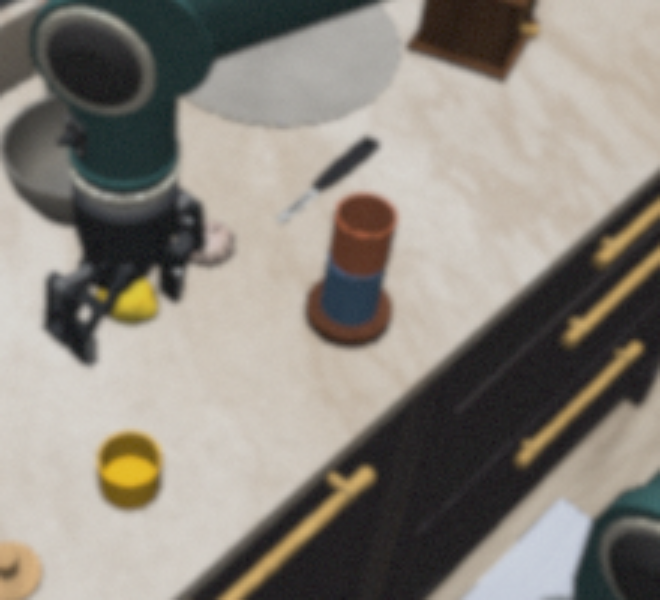

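The picture shows terracotta straight on blue (crop (365,240)) and yellow at (243,246), untouched. Next is the yellow grasp.

```bash
python3 -m pendant '[[[1,0,-0.03],0,0],[[2,0,-0.03],0,0],[[3,0,-0.03],0,0],[[4,0,-0.03],0,0],[[5,0,-0.03],0,0],[[6,0,-0.03],0,0],[[6.7,0,-0.03],0,0],[[7.15,0,-0.03],0,0],[[7.15,0,-0.03],0,0],[[7.15,0,-0.03],0,0]]'; python3 -m pendant '[[[0,0,0],0,0],[[0,0,0],0,40],[[0,0,0],0,60],[[0,0,0],0,255],[[0,0,0],0,255],[[0,0,0],0,255],[[0,0,0],0,255],[[0,0,0],0,255],[[0,0,0],0,255],[[0,0,0],0,255]]'
```

```text
t: 17.82
tcp_pos: [0.4323, 0.1269, 0.0125]
orientation: [[-0.001, 1.0, -0.002], [-0.001, -0.002, -1.0], [-1.0, -0.001, 0.001]]
wrist_force: [0.9, 0.2, 0.9]
width: 0.0854
t: 18.65
tcp_pos: [0.4334, 0.1276, 0.0141]
orientation: [[0.002, 1.0, -0.001], [-0.0, -0.001, -1.0], [-1.0, 0.002, 0.0]]
wrist_force: [-0.6, -1.0, 9.4]
width: 0.058
```

```bash
python3 -m pendant '[[[-0.3,0,0],0,255],[[-0.9,0,0],0,255],[[-1.8,0,0],0,255],[[-2.8,0,0],0,255],[[-3.8,0,0],0,255],[[-4.8,0,0],0,255],[[-5.7,0,0],0,255],[[-6.2,0,0],0,255],[[-6.4,0,0],0,255],[[-6.4,0,0],0,255]]'; python3 -m pendant '[[[0,0,0.3],0,255],[[0,0,1],0,255],[[0,0,2],0,255],[[0,0,3.1],0,255],[[0,-0.05,4.2],0,255],[[0,-0.1,5.3],0,255],[[0,-0.15,6.4],0,255],[[0,-0.15,7.5],0,255],[[0,-0.15,8.4],0,255],[[0,-0.15,9],0,255]]'; python3 -m pendant '[[[0,0,0.6],0,255],[[0,0,1],0,255],[[0,0,1.2],0,255],[[0,0,1.2],0,255],[[0,0,1.2],0,255],[[0,0,1.2],0,255]]';  python3 - <<'E'
from col import *
a=snap('scene','s6.png');snap('top','t6.png')
cv2.imwrite('pics/s6c.png',cv2.resize(a[90:290,200:420],None,fx=3,fy=3))
E
```

```text
t: 19.48
tcp_pos: [0.4331, 0.1277, 0.2064]
orientation: [[0.003, 1.0, -0.001], [0.0, -0.001, -1.0], [-1.0, 0.003, -0.0]]
wrist_force: [-0.3, -0.3, -1.7]
width: 0.0579
t: 20.32
tcp_pos: [0.4258, -0.1458, 0.2031]
orientation: [[-0.004, 1.0, -0.004], [0.0, -0.004, -1.0], [-1.0, -0.004, -0.0]]
wrist_force: [0.0, -0.4, -0.5]
width: 0.0576
t: 20.82
tcp_pos: [0.4275, -0.1772, 0.2043]
orientation: [[-0.001, 1.0, 0.001], [0.001, 0.001, -1.0], [-1.0, -0.001, -0.001]]
wrist_force: [-0.3, 0.4, -2.2]
width: 0.058
```

View pics/s6c.png

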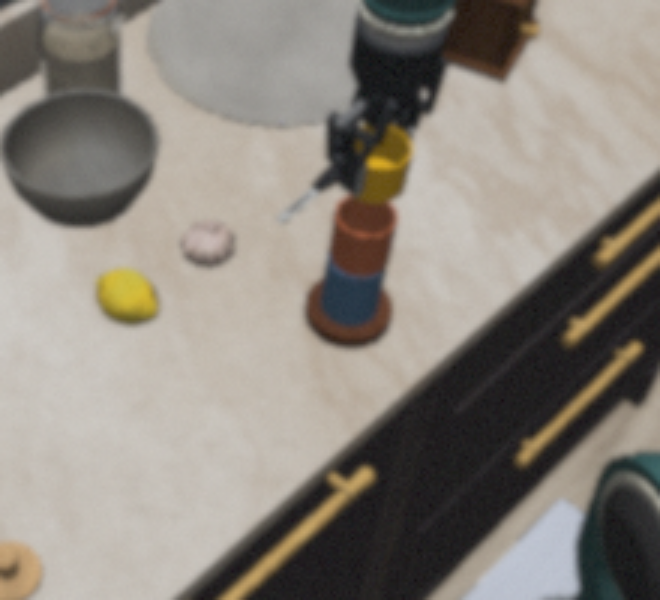

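Yellow is upright above the terracotta rim (crop (383,165) over (365,215)). Lowering to TCP z ≈ 0.159.

```bash
python3 -m pendant '[[[0.3,0,0],0,255],[[0.6,0,0],0,255],[[0.85,0,0],0,255],[[1.05,0,0],0,255],[[1.2,0,0],0,255],[[1.32,0,0],0,255],[[1.41,0,0],0,255],[[1.41,0,0],0,255],[[1.41,0,0],0,255]]'; python3 -m pendant '[[[0.05,0,0],0,255],[[0.1,0,0],0,255],[[0.13,0,0],0,255],[[0.13,0,0],0,255],[[0.13,0,0],0,255]]'
```

```text
t: 21.67
tcp_pos: [0.4279, -0.1784, 0.1626]
orientation: [[0.0, 1.0, -0.001], [-0.0, -0.001, -1.0], [-1.0, 0.0, 0.0]]
wrist_force: [-0.3, 0.1, -0.8]
width: 0.0579
t: 22.08
tcp_pos: [0.4281, -0.1784, 0.1591]
orientation: [[0.001, 1.0, -0.001], [-0.0, -0.001, -1.0], [-1.0, 0.001, 0.0]]
wrist_force: [-1.6, -0.1, 3.6]
width: 0.0579
```

```bash
python3 -m pendant '[[[0,0,0],0,120],[[0,0,0],0,60],[[0,0,0],0,0],[[0,0,0],0,0],[[0,0,0],0,0],[[0,0,0],0,0],[[0,0,0],0,0],[[0,0,0],0,0]]';  python3 -m pendant '[[[-0.3,0,0],0,0],[[-1,0,0],0,0],[[-2,0,0],0,0],[[-2.8,0,0],0,0],[[-3.2,0,0],0,0],[[-3.2,0,0],0,0]]';  python3 -m pendant '[[[0,0,-1.1],0,0],[[0,0,-2.3],0,0],[[0,0,-3.5],0,0],[[0,0,-4.7],0,0],[[0,0.05,-5.9],0,0],[[0,0.1,-7.1],0,0],[[0,0.1,-8.3],0,0],[[0,0.15,-9.5],0,0],[[0,0.2,-10.7],0,0],[[0,0.25,-11.9],0,0]]';python3 -m pendant '[[[0,0.02,-1],0,0],[[0,0.05,-2],0,0],[[0,0.07,-2.7],0,0],[[0,0.07,-2.94],0,0],[[0,0.07,-2.94],0,0],[[0,0.07,-2.94],0,0],[[0,0.07,-2.94],0,0]]'; python3 - <<'E'
from col import *
print(get_state()['tcp_pos'])
for n in('scene','top'):
    a=snap(n,n+'7.png')
    print(n,cf(n,a,'y','shallow_pot_center',.145,(.428,-.178)))
    if n=='scene':print(fit(n,'lid_knob'));cv2.imwrite('pics/s7c.png',cv2.resize(a[90:320,160:380],None,fx=2.6,fy=2.6))
E
```

```text
t: 22.75
tcp_pos: [0.4279, -0.1783, 0.1586]
orientation: [[-0.0, 1.0, -0.001], [0.0, -0.001, -1.0], [-1.0, -0.0, -0.0]]
wrist_force: [0.1, -0.2, 0.1]
width: 0.0856
t: 23.25
tcp_pos: [0.4297, -0.1789, 0.2583]
orientation: [[0.006, 1.0, -0.001], [-0.003, -0.001, -1.0], [-1.0, 0.006, 0.003]]
wrist_force: [1.3, 0.0, 0.7]
width: 0.0853
t: 24.08
tcp_pos: [0.4349, 0.1801, 0.2542]
orientation: [[-0.001, 1.0, -0.001], [-0.0, -0.001, -1.0], [-1.0, -0.001, 0.0]]
wrist_force: [0.3, -0.2, -0.0]
width: 0.0855
t: 24.67
tcp_pos: [0.4379, 0.2651, 0.2542]
orientation: [[-0.001, 1.0, -0.003], [-0.001, -0.003, -1.0], [-1.0, -0.001, 0.001]]
wrist_force: [-0.1, 0.3, -0.5]
width: 0.0855
[0.43790138 0.26505219 0.25422411]
scene (array([ 0.4273, -0.1781]), np.int64(417), 504, (np.int64(313), np.int64(333), np.int64(143), np.int64(168)))
(array([0.4375, 0.266 ]), 0.74, np.int64(385), 405)
top (array([ 0.4278, -0.1784]), np.int64(494), 625, (np.int64(304), np.int64(329), np.int64(208), np.int64(233)))
```

View pics/s7c.png

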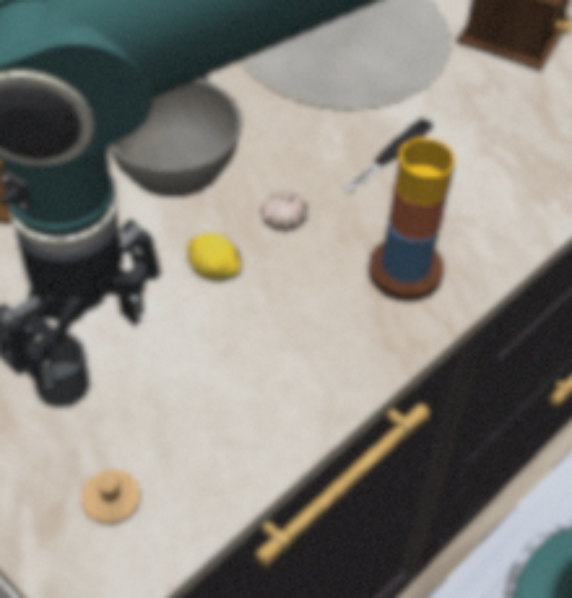

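The picture shows the three pots straight, yellow on top at crop (425,170), and the lid at crop (110,495) with its knob up. The grey pot is only partly hidden behind the gripper. Grasping the knob.

```bash
python3 -m pendant '[[[1,0,-0.05],0,0],[[2,0,-0.05],0,0],[[3,0,-0.05],0,0],[[4,0,-0.05],0,0],[[5,0,-0.05],0,0],[[6,0,-0.05],0,0],[[7,0,-0.05],0,0],[[7.5,0,-0.05],0,0],[[7.7,0,-0.05],0,0],[[7.7,0,-0.05],0,0]]'; python3 -m pendant '[[[0,0,0],0,60],[[0,0,0],0,100],[[0.05,0,0],0,140],[[0.05,0,0],0,150],[[0.05,0,0],0,150],[[0.05,0,0],0,150]]'
```

```text
t: 25.65
tcp_pos: [0.4372, 0.2674, 0.0225]
orientation: [[-0.002, 1.0, -0.001], [-0.001, -0.001, -1.0], [-1.0, -0.002, 0.001]]
wrist_force: [0.0, 0.3, 1.0]
width: 0.0856
t: 26.15
tcp_pos: [0.438, 0.2684, 0.0226]
orientation: [[0.001, 1.0, -0.001], [0.0, -0.001, -1.0], [-1.0, 0.001, -0.0]]
wrist_force: [-0.7, 0.7, -0.3]
width: 0.0347
```

```bash
python3 -m pendant '[[[0.06,0,0.06],0,160],[[0.06,0,0.06],0,180],[[0.06,0,0.06],0,200],[[0.06,0,0.06],0,255],[[0.06,0,0.06],0,255],[[0.06,0,0.06],0,255],[[0.06,0,0.06],0,255],[[0.06,0,0.06],0,255],[[0.06,0,0.06],0,255]]'
```

```text
t: 26.9
tcp_pos: [0.4377, 0.2665, 0.0203]
orientation: [[-0.0, 1.0, -0.001], [-0.0, -0.001, -1.0], [-1.0, -0.0, 0.0]]
wrist_force: [0.9, 0.6, -0.3]
width: 0.0178
```

```bash
python3 -m pendant '[[[-0.3,0,0],0,255],[[-0.9,0,0],0,255],[[-1.8,0,0],0,255],[[-2.8,0,0],0,255],[[-3.8,0,0],0,255],[[-4.8,0,0],0,255],[[-5.8,0,0],0,255],[[-6.8,0,0],0,255],[[-7.4,0,0],0,255],[[-7.6,0,0],0,255]]'; python3 -m pendant '[[[0,0,0.3],0,255],[[0,0,1],0,255],[[0,0,2],0,255],[[0,0,3.1],0,255],[[0,-0.05,4.2],0,255],[[0,-0.1,5.3],0,255],[[0,-0.15,6.4],0,255],[[0,-0.2,7.5],0,255],[[0,-0.25,8.6],0,255],[[0,-0.33,9.5],0,255]]'; python3 -m pendant '[[[0,0,0.9],0,255],[[0,0,2],0,255],[[0,0,3.2],0,255],[[0,0,4.2],0,255],[[0,0,5],0,255],[[0,0,5.32],0,255],[[0,0,5.32],0,255],[[0,0,5.32],0,255],[[0,0,5.32],0,255],[[0,0,5.32],0,255]]';  python3 - <<'E'
from col import *
print(get_state()['tcp_pos'])
a=snap('scene','s8.png');b=snap('top','t8.png')
for n,i in(('scene',a),('top',b)): print(cf(n,i,'y','shallow_pot_center',.145,(.428,-.178)))
cv2.imwrite('pics/s8c.png',np.vstack([cv2.resize(a[80:220,230:430],None,fx=3,fy=3)]))
E
```

```text
t: 27.73
tcp_pos: [0.4388, 0.2676, 0.2522]
orientation: [[0.006, 1.0, -0.001], [0.002, -0.001, -1.0], [-1.0, 0.006, -0.002]]
wrist_force: [0.5, 0.6, -0.1]
width: 0.0178
t: 28.57
tcp_pos: [0.4257, -0.0216, 0.2467]
orientation: [[-0.004, 1.0, -0.003], [-0.0, -0.003, -1.0], [-1.0, -0.004, 0.0]]
wrist_force: [0.2, 1.0, -1.3]
width: 0.0179
t: 29.4
tcp_pos: [0.4275, -0.1763, 0.2481]
orientation: [[-0.001, 1.0, 0.002], [0.001, 0.002, -1.0], [-1.0, -0.001, -0.001]]
wrist_force: [0.4, 0.5, -0.1]
width: 0.0176
[ 0.42752633 -0.17629212  0.24810725]
(array([ 0.4243, -0.1745]), np.int64(374), 506, (np.int64(313), np.int64(333), np.int64(145), np.int64(168)))
(array([ 0.4097, -0.1639]), np.int64(51), 620, (np.int64(305), np.int64(318), np.int64(223), np.int64(232)))
```

View pics/s8c.png

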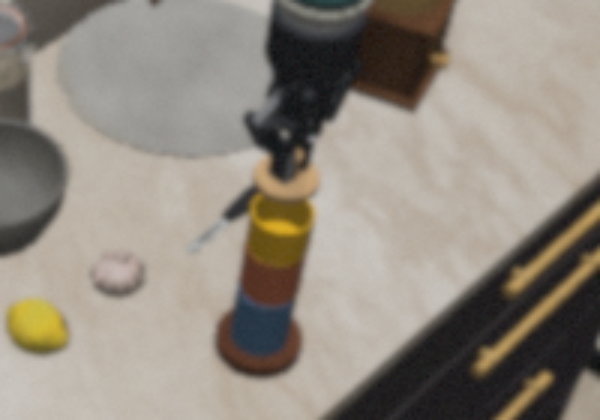

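The lid is level above the yellow rim (crop (285,180) over (283,215)). Lowering to TCP z ≈ 0.210.

```bash
python3 -m pendant '[[[0.3,0,0],0,255],[[0.55,0,0],0,255],[[0.75,0,0],0,255],[[0.9,0,0],0,255],[[1,0,0],0,255],[[1.1,0,0],0,255],[[1.16,0,0],0,255],[[1.16,0,0],0,255],[[1.16,0,0],0,255]]'; python3 -m pendant '[[[0.05,0,0],0,255],[[0.1,0,0],0,255],[[0.13,0,0],0,255],[[0.13,0,0],0,255],[[0.13,0,0],0,255]]'
```

```text
t: 30.25
tcp_pos: [0.4276, -0.1781, 0.2136]
orientation: [[0.0, 1.0, -0.001], [-0.0, -0.001, -1.0], [-1.0, 0.0, 0.0]]
wrist_force: [0.5, 0.2, 0.0]
width: 0.0175
t: 30.67
tcp_pos: [0.4279, -0.1782, 0.2102]
orientation: [[0.001, 1.0, -0.001], [-0.001, -0.001, -1.0], [-1.0, 0.001, 0.001]]
wrist_force: [-1.2, -0.1, 4.0]
width: 0.0182
```

```bash
python3 -m pendant '[[[0,0,0],0,200],[[0,0,0],0,150],[[0,0,0],0,0],[[0,0,0],0,0],[[0,0,0],0,0],[[0,0,0],0,0],[[0,0,0],0,0],[[0,0,0],0,0],[[0,0,0],0,0]]';  python3 -m pendant '[[[-0.3,0,0],0,0],[[-0.8,0,0],0,0],[[-1.6,0,0],0,0],[[-2.3,0,0],0,0],[[-2.6,0,0],0,0],[[-2.6,0,0],0,0]]';  python3 -m pendant '[[[0,0,-1],0,0],[[0,0,-2],0,0],[[0,0,-3],0,0],[[0,0,-4],0,0],[[0,0,-5],0,0],[[0,0,-5.5],0,0],[[0,0,-5.5],0,0],[[0,0,-5.5],0,0],[[0,0,-5.5],0,0],[[0,0,-5.5],0,0]]'; python3 - <<'E'
from col import *
print(get_state()['tcp_pos'],get_state()['t'])
for n in('scene','top'):
    a=snap(n,n+'9.png')
    print(n,fit(n,'lid_knob',.19,(.428,-.178)))
    for c,l,z in(('b','deep_pot_center',.011),('t','middle_pot_center',.086),('y','shallow_pot_center',.145)):
        if n=='scene': print(c,cf(n,a,c,l,z,(.428,-.178)))
    if n=='scene':cv2.imwrite('pics/s9c.png',cv2.resize(a[70:280,160:380],None,fx=2.7,fy=2.7))
E
```

```text
t: 31.42
tcp_pos: [0.4275, -0.178, 0.2096]
orientation: [[-0.0, 1.0, -0.001], [-0.0, -0.001, -1.0], [-1.0, -0.0, 0.0]]
wrist_force: [0.0, 0.5, 0.7]
width: 0.0855
t: 31.92
tcp_pos: [0.4288, -0.1785, 0.2902]
orientation: [[0.005, 1.0, -0.001], [-0.002, -0.001, -1.0], [-1.0, 0.005, 0.002]]
wrist_force: [1.1, 0.1, 0.7]
width: 0.0853
t: 32.75
tcp_pos: [0.4275, -0.0143, 0.2872]
orientation: [[-0.001, 1.0, -0.003], [-0.0, -0.003, -1.0], [-1.0, -0.001, 0.0]]
wrist_force: [0.1, -0.3, 0.6]
width: 0.0854
[ 0.42745444 -0.01430903  0.28717852] 32.75
scene (array([ 0.4261, -0.177 ]), 0.83, np.int64(306), 330)
b (array([ 0.4143, -0.1568]), np.int64(226), 577, (np.int64(308), np.int64(325), np.int64(179), np.int64(197)))
t (array([ 0.4124, -0.1556]), np.int64(140), 554, (np.int64(311), np.int64(328), np.int64(167), np.int64(180)))
y (array([ 0.4127, -0.1591]), np.int64(192), 516, (np.int64(313), np.int64(332), np.int64(154), np.int64(168)))
top (array([ 0.4301, -0.1783]), 0.71, np.int64(582), 573)
```

View pics/s9c.png

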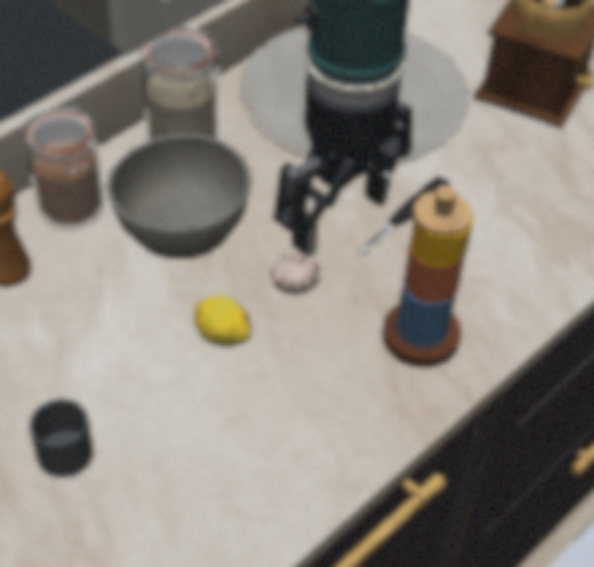

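The tower stands straight with the lid on top (crop (442,210)). The grey pot, lemon and garlic are where they were, and the arm is clear.

```bash
python3 -c "
from workcell import *
print(sign_off())"
```

```text
the job is handed in; nothing more can be done
None
```

The tower of blue, terracotta and yellow pots with the lid is on the stand, and I handed the job in after about 33 s of robot time. No verdict was reported.

- **Seating:** each piece came to rest within about 0.2 mm of its expected seated height by the tool reading. Placing forces stayed at 3.6–5.4 N, except for the blue pot, which took about 30 N on the wrist.
- **Alignment:** after each placing, the outline fits averaged over both cameras put the three pots within about 1 mm of the stand's axis. The last check put the lid about 1 mm from the yellow pot.
- **Last picture:** it shows the tower straight, the arm clear of everything, and the grey pot, garlic and lemon where they started. I checked those three by eye only.
- **Checks that disagreed:**
  - The two cameras differed by up to about 4 mm, so I averaged them.
  - One network outline took the grey pot for the blue one, and I used colour fits instead.
  - The final colour fits of the pots came out about 15–25 mm off in the one camera I used. The lid and the pieces above hide part of each pot by then, so I disregarded those fits.

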